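Hold a washer's drain-filter lid half closed

ROBOT

A 6-joint arm with a two-finger parallel gripper is mounted at the origin on the work surface. World frame = base frame: x ahead of the robot, y to its left, z up, the work surface at z = 0. Lengths are in mm, angles in rad, forces in N, time in s.
With the tool pointing down it reaches from about 350 to 775 mm from the base axis. Payload 7.3 kg.
Tool frame: the origin (TCP) lies between the finger pads, 19 mm behind the fingertips; this is the grasp point; z points along the fingers, y is the line along which they close (so a half turn about z gives the same grasp; the last joint's range is limited). The gripper opens to 92 mm and grips with 3 to 60 N. Pads are 19 mm wide; open, the fingers measure 130 mm over their backs; the gripper's body (75 mm by 190 mm) begins 47 mm behind the grasp point.
Start: joints at [-1.366, 0.342, 1.524, -0, 1.275, -0.146], TCP at [180.438, -493.037, 245.541] pointing down, gripper open.
Joint ranges: [-2.53, 2.53], [-0.77, 2.02], [0.04, 2.7], [-1, 4.14], [0.28, 2.66], [-3.11, 3.11]. Speed limits (rad/s): [2.57, 2.57, 3.14, 3.14, 3.14, 3.14].

INTERFACE

Orientations are given as [roll, pitch, yaw] about the fixed x, y, z axes, in that order (R = Rz(yaw) Ry(pitch) Rx(roll)).
In Python, from plant import monitor, optics, workorder gives the robot as it stands. The module is installed in compiled form; this text tells all that it offers.
- The arm moves only by the tool servo_tool, never from a script. Its arguments are lists of equal length, an entry for each row: "linear": the shift along the tool's x, y, z as a fraction of full scale, a list of three; "spin": the turn about the tool's z as a fraction of full scale. In form: {"linear": [[dx, dy, dz], ...], "spin": [spin, ...]}. A call has exactly 8 rows; each row shifts and turns the commanded pose from where the row before left it, along the tool's axes as they then stand; what a row does not reach is not made up. Full scale, the value 1, is 200 mm for a shift and 90 degrees for a turn. A row lasts 1/8 s, in which the tool goes at most 62.5 mm and 10.7 degrees, less where a joint would pass 70% of its speed; a pose out of reach is approached as far as the arm can. A call with a number of a shift or a turn outside -1 to 1 is refused whole. A call with a gripper value outside its range is refused whole. "hand" is the opening, from -1 (shut) to 1 (fully open), set as the call begins (left out, the last holds). The fingers move at their own pace and stop on an object; the grip force is fixed at half the most. Time passes only in rows, so rows that do not move let the fingers close, or fill a call up. It gives the time, the measured TCP pose, the force, the opening and the grip force at its end, in the units of the state.
- monitor.get_obs(): the state, without advancing time (a new reading comes with each control period).
- optics.capture(name): name is "scene" or "top" or "wrist"; returns a dict with "frame" (420x560x3 uint8, blue, green, red), "K" (3x3 intrinsics, pixels), "world_to_cam" (4x4, takes a point from world to camera coordinates). Camera axes: x right, y down, z forward; pixel columns grow to the right and rows downward; lengths in mm; the calibration is good to about 2 mm. The wrist camera is an equidistant fisheye: a pixel r from the principal point sees the ray r / f radians off the axis. A picture is of the moment at which its call begins. There is no depth.
- workorder.close_job(): hands the job in; it is judged then, once.
The state is a dict: "time": time; "joint_positions": joint angles; "dq": joint speeds; "tau": joint torques, N m; "tool_pos": TCP position; "tcp_rot": TCP orientation; "contact_force": force on the tool from outside, world axes, zero at the start; "moment": the same for the moment, N m; "grip_width": finger opening in mm; "finger_force": force on a finger pad.
Only numpy, scipy, OpenCV 4.12 (cv2) and the standard library are available. Lean on these libraries where they do the work, as an engineer would, in place of code of your own. Each camera call takes 0.05 s, during which the arm holds its last target. There are 200 camera calls.

TASK

Refit the bayonet lid of the washing machine's drain filter: lift it out of its drip stand, lower it so that the rod under it passes through the guide eye inside the pump housing and its two lugs drop through the collar's notches until the flange lies flush on the collar. Then twist it clockwise (seen from above) to half way, 45 degrees, short of the spring lock, which must not click, and finish while still gripping and holding it there against its return spring. Leave the detergent bottle, dosing cup, screwdriver and brush where they are.

Things in the scene. Friction and masses are not known exactly. Their poses are not given: they have to be found in the camera images.
- lid: White plastic bayonet lid, 130 g, hanging upright in the drip stand. Origin: centre of the flange's underside, z up. Flange 72 mm across, z 0 to 8 mm. Below it a neck 40 mm across to z -18, with two lugs along +x and -x, 10 mm wide, out to 28 mm from the axis, z -18 to -12; then a 10 mm steel rod down to z -80. Same after a half turn: it fits either way round.
- handle (a point): Middle of the lid's bar handle, on the axis, 30 mm above the flange's underside: a good height for the TCP. The bar runs along the lid's x axis: 56 mm long, 14 mm wide (grip it across y), from z 8 to z 42 mm.
- housing: Fixed grey pump housing, 88 mm across on a 116 mm square foot, side pipe along its +x, open top 95 mm above the table. Origin: centre of the underside, z up. Lid seated: flange on the collar, its origin 95 mm above this one. It then turns only clockwise from above: lugs meet the return ring at about 10 degrees, 45 is half way, the spring lock pin is met at about 65, clicks at about 90.
- notch (a point): Middle of one of the collar's two notches, level with its top face, 26 mm from the axis along the housing's +x; the other lies across from it, along -x. 15 mm wide, reaching 31 mm from the axis. The lid goes in with its x axis along the housing's x axis. Three ribs outside the collar mark 0, 45 and 90 degrees clockwise from each notch.
- collar (a point): Centre of the collar's mouth, top face, 95 mm above the table. Round hole of 43 mm with two notches; the lip is 10 mm thick and the lugs turn below it.
- eye (a point): Centre of the guide eye's top face inside the housing, on its axis, 40 mm below the collar's top. A steel ring with a hole of 14 mm, 6 mm thick, which the lid's rod must pass through.
- return_ring (a joint): Sprung ring inside the housing with two posts that the lugs push. 0 at rest; grows clockwise with the lid, about 0.17 rad less than the lid's turn (lid at 45 degrees: about 0.6). Its spring needs about 0.04 N m at the start and 0.07 N m half way, and turns the lid back if it is let go.
- lock_pin (a joint): Spring lock pin in the collar's side, out of sight under the lip apart from its steel head. 0 at rest; moves outward (m), 2 mm or so, when a lug is forced past it, which is the click.
- stand: Fixed aluminium drip stand, an open tube 76 mm across outside, 62 mm inside, 95 mm tall, on a round foot. Origin: centre of the underside.
- detergent: Bystander: blue detergent bottle, 72 mm across, 170 mm tall. Origin: centre of its underside.
- dosing_cup: Bystander: small white cup, 60 mm across the rim, 50 mm tall. Origin: centre of its underside.
- screwdriver: Bystander: screwdriver lying on the table along its x axis. Origin: in its underside.
- brush: Bystander: hand brush lying on the table along its x axis. Origin: in its underside.
There are look-alikes about, which are no part of the job. What is shaped like the lid but brown or pink is not meant.

How it is judged:
By the outcome, as a careful person would: the job done as asked, in the order asked, and still so for the second after the job is handed in, while the arm keeps its last pose, push and grip.
It also fails if it takes over 45 s, if anything falls off the work surface, if the arm or the gripper's body presses on something with over 40 N, if the wrist force passes 120 N, or if a joint passes its speed limit or range.

## Working session

There is one attempt and no reset: what is moved stays moved. The work goes in short steps, Python scripts to look and compute and a tool call to move; the robot and the scene stay as the last step left them, time stands still between calls to the robot, and variables do not carry over. Pictures are saved under pics/ and viewed, at most 10 in all, crops included, and the job is handed in when it is done.

Besides the shell and the picture viewer there is one more tool, called after "Emit:" as a command line: name --pt "numbers of a row" for each row, then --argument value for the rest. servo_tool: Moves the arm, as the interface text tells. Shift numbers are shares of 200 mm and turn numbers shares of 90 degrees, none past 1 either way. Its arguments: {"type":"object","properties":{"linear":{"type":"array","items":{"type":"array","items":{"type":"number","minimum":-1,"maximum":1}}},"spin":{"type":"array","items":{"type":"number","minimum":-1,"maximum":1}},"hand":{"type":"number"}},"required":["linear","spin"]}

```bash
mkdir -p pics; cat > h.py <<'E'
import numpy as np, cv2
from plant import monitor, optics, workorder
def cap(n,f):
    c=optics.capture(n); cv2.imwrite('pics/'+f,c['frame']); np.savez('pics/'+f+'.npz',**c); return c
def load(f): return np.load('pics/'+f+'.npz')
def ray(c,u,v,z):
    K=c['K'];T=c['world_to_cam'];R=T[:3,:3];t=T[:3,3];o=-R.T@t
    d=R.T@np.linalg.inv(K)@[u,v,1]; return o+d*(z-o[2])/d[2]
def proj(c,p):
    q=c['K']@(c['world_to_cam']@[*p,1])[:3]; return q[:2]/q[2]
E
python3 - <<'E'
from h import *
for n in('scene','top'):
    c=cap(n,n+'1.png'); T=c['world_to_cam']; print(n,c['K'][0,0],-T[:3,:3].T@T[:3,3])
print(monitor.get_obs())
E
```

```text
scene 486.3324916139669 [1252.54582791 -795.63493395  798.80117839]
top 403.9520543302467 [ 354.31021965   -7.11146118 1233.12385297]
{'time': 0.1, 'joint_positions': array([-1.36600284e+00,  3.42675546e-01,  1.52491333e+00, -4.37170791e-06,
        1.27540684e+00, -1.45993959e-01]), 'dq': array([-8.69576048e-05, -1.55245289e-03, -2.38289418e-03,  6.03916646e-04,
       -5.37355178e-04, -7.31194193e-04]), 'tau': array([ 1.54019752e-03, -4.32003450e+01, -2.44693601e+01,  7.18267076e-02,
        5.25827694e-02, -5.50116795e-05]), 'tool_pos': array([ 180.36331025, -492.68814845,  244.90561625]), 'tcp_rot': array([-3.14020391e+00, -1.99974712e-04,  3.50788586e-01]), 'contact_force': array([ 0.61239193,  0.10591753, -0.77726723]), 'moment': array([ 0.01886429, -0.02857489, -0.00209035]), 'finger_force': 0.0, 'grip_width': 92.01552380751492}
```

View pics/top1.png

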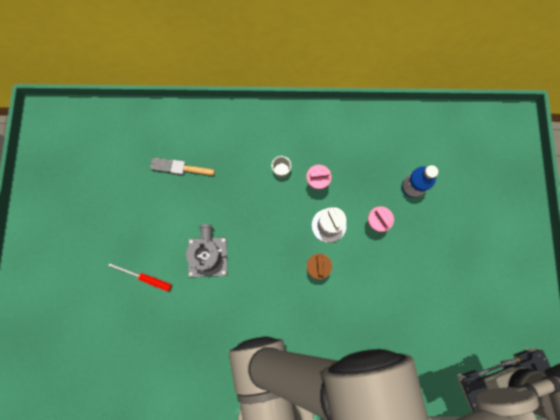

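View pics/scene1.png

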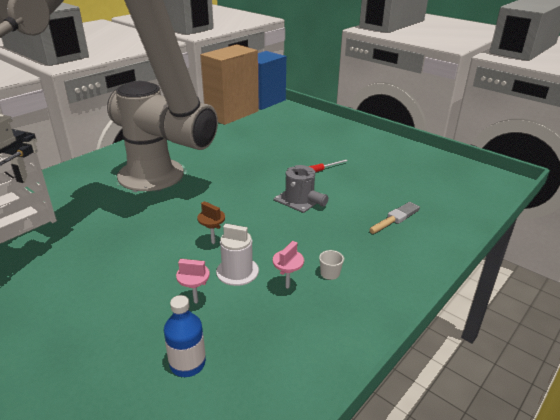

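The top view shows the white lid in its stand at about (332,223), with its bar tilted. The grey housing is at (207,256) with its pipe pointing up in the image, and the brown and pink look-alikes stand near the lid. The scene view agrees. Next I'll measure from enlarged crops.

```bash
python3 - <<'E'
from h import *
c=load('top1.png');f=c['frame']
a=cv2.resize(f[200:250,305:360],None,fx=7,fy=7,interpolation=cv2.INTER_CUBIC)
b=cv2.resize(f[220:285,180:235],None,fx=7,fy=7,interpolation=cv2.INTER_CUBIC)
a=cv2.copyMakeBorder(a,0,b.shape[0]-a.shape[0],0,0,cv2.BORDER_CONSTANT)
cv2.imwrite('pics/crop1.png',np.hstack([a,b]))
for (u,v,z) in[(333,220,137),(332,223,103),(205,257,95),(206,228,50),(319,267,103),(381,219,103),(319,177,103),(282,166,50),(424,178,120)]: print(u,v,ray(c,u,v,z).round(1))
print(c['world_to_cam'].round(3))
E
```

```text
333 220 [ 557.1 -151.8  137. ]
332 223 [ 554.6 -153.3  103. ]
205 257 [454.4 204.   95. ]
206 228 [544.2 213.6  50. ]
319 267 [ 430.  -115.6  103. ]
381 219 [ 568. -293.  103.]
319 177 [ 689.9 -117.3  103. ]
282 166 [739.1  -9.5  50. ]
424 178 [ 685.8 -416.1  120. ]
[[ 1.300000e-02 -1.000000e+00  2.000000e-03 -1.349400e+01]
 [-9.810000e-01 -1.300000e-02 -1.960000e-01  5.890430e+02]
 [ 1.960000e-01  1.000000e-03 -9.810000e-01  1.139749e+03]
 [ 0.000000e+00  0.000000e+00  0.000000e+00  1.000000e+00]]
```

View pics/crop1.png

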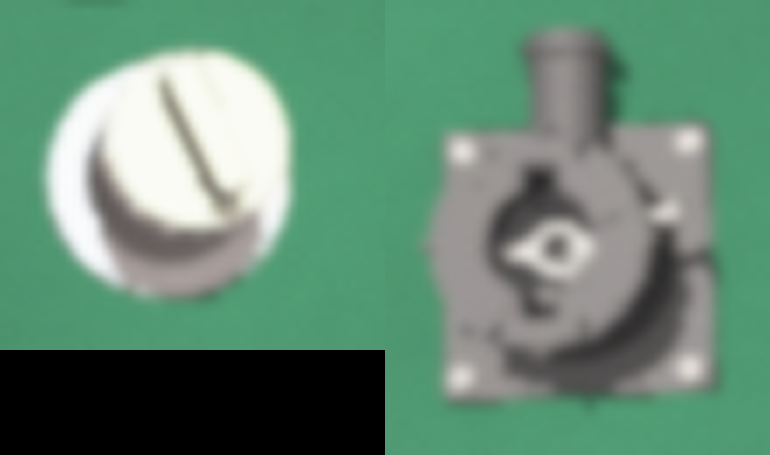

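```bash
cat >> h.py <<'E'
def plan(target,yaw,n=8,z=None):
    o=monitor.get_obs();p=o['tool_pos'];y0=o['tcp_rot'][2]
    d=np.array(target)-p; s=-(yaw-y0); s=(s+np.pi)%(2*np.pi)-np.pi
    print('pos',p.round(1),'rot',o['tcp_rot'].round(4),'delta',d.round(1),'yaw0',np.rad2deg(y0).round(2),'spin deg',np.rad2deg(s).round(2))
    for k in range(n):
        y=y0-s*k/n; e=d/n
        print(np.round([ (np.cos(y)*e[0]+np.sin(y)*e[1])/200,(np.sin(y)*e[0]-np.cos(y)*e[1])/200,-e[2]/200, s/n/(np.pi/2)],4))
E
python3 -c "
from h import *
c=load('top1.png');print(ray(c,333,219.7,103))
plan([540,-156,270],0.46)"
```

```text
[ 564.21329981 -156.30475493  103.        ]
pos [ 180.4 -492.7  244.9] rot [-3.1402e+00 -2.0000e-04  3.5080e-01] delta [359.6 336.7  25.1] yaw0 20.1 spin deg -6.26
[ 0.2834 -0.1204 -0.0157 -0.0087]
[ 0.285  -0.1165 -0.0157 -0.0087]
[ 0.2866 -0.1126 -0.0157 -0.0087]
[ 0.2881 -0.1087 -0.0157 -0.0087]
[ 0.2895 -0.1047 -0.0157 -0.0087]
[ 0.2909 -0.1008 -0.0157 -0.0087]
[ 0.2923 -0.0968 -0.0157 -0.0087]
[ 0.2936 -0.0928 -0.0157 -0.0087]
```

Emit:
servo_tool --pt "0.28 -0.12 -0.016" --pt "0.28 -0.117 -0.016" --pt "0.285 -0.113 -0.016" --pt "0.285 -0.109 -0.016" --pt "0.285 -0.105 -0.016" --pt "0.285 -0.1 -0.016" --pt "0.285 -0.097 -0.016" --pt "0.285 -0.093 -0.016" --spin '[-0.009,-0.009,-0.009,-0.009,-0.009,-0.009,-0.009,-0.009]'

```text
time: 1.1
tool_pos: [533.3, -157.1, 270.9]
tcp_rot: [-3.141, 0.0, 0.464]
contact_force: [1.1, -0.4, 0.6]
grip_width: 91.8
finger_force: 0.0
```

```bash
python3 -c "
from h import *
c=cap('wrist','w1.png');T=c['world_to_cam'];print(c['K'],T.round(3),-T[:3,:3].T@T[:3,3]);o=monitor.get_obs();print(o['time'],o['tool_pos'],o['tcp_rot'])"
```

```text
[[325.1922621    0.         278.47069672]
 [  0.         325.1922621  209.59004681]
 [  0.           0.           1.        ]] [[ 4.47000e-01 -8.94000e-01 -1.00000e-03 -3.78169e+02]
 [-8.51000e-01 -4.26000e-01  3.08000e-01  3.40309e+02]
 [-2.76000e-01 -1.37000e-01 -9.51000e-01  5.41031e+02]
 [ 0.00000e+00  0.00000e+00  0.00000e+00  1.00000e+00]] [ 607.84006033 -119.25497911  409.68938533]
1.15 [ 537.46525281 -151.85858477  271.04432166] [-3.14018683 -0.00429197  0.4690582 ]
```

View pics/w1.png

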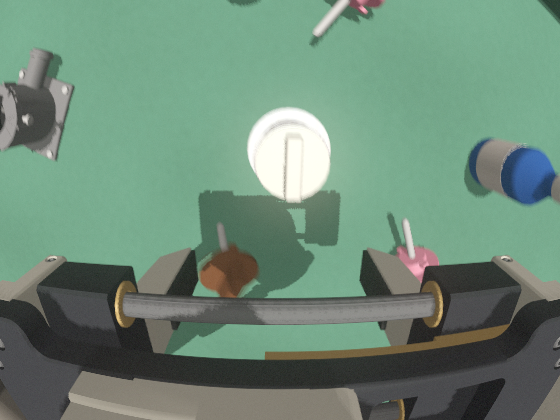

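The wrist view shows the white lid flange at about (292,162), with its bar running from (294,135) to (293,200). The housing is at the left edge. Now I'll measure the bar.

```bash
cat >> h.py <<'E'
def wray(c,u,v,z):
    K=c['K'];T=c['world_to_cam'];R=T[:3,:3];o=-R.T@T[:3,3]
    w=np.array([u-K[0,2],v-K[1,2]])/K[0,0]; r=np.hypot(*w)
    d=R.T@np.array([*(w*np.sin(r)/max(r,1e-9)),np.cos(r)]); return o+d*(z-o[2])/d[2]
E
python3 - <<'E'
from h import *
c=load('w1.png');f=c['frame']
g=cv2.cvtColor(f,cv2.COLOR_BGR2GRAY)
for v in range(130,208,6): print(v,g[v,276:312].tolist())
cv2.imwrite('pics/crop2.png',cv2.resize(f[100:210,240:345],None,fx=5,fy=5,interpolation=cv2.INTER_CUBIC))
E
```

```text
130 [249, 253, 254, 254, 251, 252, 254, 254, 254, 254, 254, 254, 254, 254, 254, 254, 254, 254, 254, 254, 254, 254, 254, 254, 254, 254, 254, 254, 254, 253, 254, 254, 253, 252, 251, 242]
136 [254, 254, 254, 254, 254, 254, 254, 254, 250, 239, 228, 225, 228, 229, 226, 226, 226, 227, 228, 228, 228, 228, 228, 228, 232, 240, 253, 254, 254, 254, 254, 254, 254, 254, 254, 254]
142 [254, 254, 254, 254, 254, 254, 254, 254, 232, 207, 191, 218, 243, 253, 254, 254, 254, 254, 254, 254, 254, 254, 254, 254, 254, 249, 243, 246, 254, 254, 254, 254, 254, 254, 254, 254]
148 [254, 254, 254, 254, 254, 254, 254, 246, 240, 179, 194, 222, 247, 254, 254, 254, 254, 254, 254, 254, 254, 254, 254, 254, 254, 248, 242, 247, 253, 254, 254, 254, 254, 254, 254, 254]
154 [254, 254, 254, 254, 254, 254, 254, 245, 229, 187, 200, 230, 250, 254, 254, 254, 254, 254, 254, 254, 254, 254, 254, 254, 252, 245, 242, 246, 254, 254, 254, 254, 254, 254, 254, 254]
160 [254, 254, 254, 254, 254, 254, 254, 251, 230, 206, 205, 234, 251, 254, 254, 254, 254, 254, 254, 254, 254, 254, 254, 254, 251, 242, 239, 247, 254, 254, 254, 254, 254, 254, 
[... 604 characters left out ...]
 213, 197, 192, 226, 248, 253, 254, 254, 254, 254, 254, 254, 254, 254, 254, 254, 249, 238, 240, 248, 254, 254, 254, 254, 254, 254, 254, 254, 254]
190 [254, 254, 253, 253, 254, 254, 244, 210, 167, 199, 231, 249, 253, 254, 254, 254, 253, 254, 254, 254, 253, 254, 253, 248, 238, 243, 246, 254, 254, 254, 254, 254, 254, 253, 253, 250]
196 [192, 199, 212, 222, 227, 233, 240, 238, 173, 204, 235, 249, 254, 253, 253, 253, 253, 253, 254, 253, 253, 253, 251, 240, 222, 220, 220, 227, 223, 220, 217, 201, 194, 190, 184, 154]
202 [119, 117, 120, 122, 121, 120, 135, 122, 121, 135, 127, 150, 170, 172, 171, 171, 179, 173, 169, 155, 173, 174, 176, 178, 165, 129, 136, 134, 117, 118, 122, 119, 119, 118, 120, 119]
```

View pics/crop2.png

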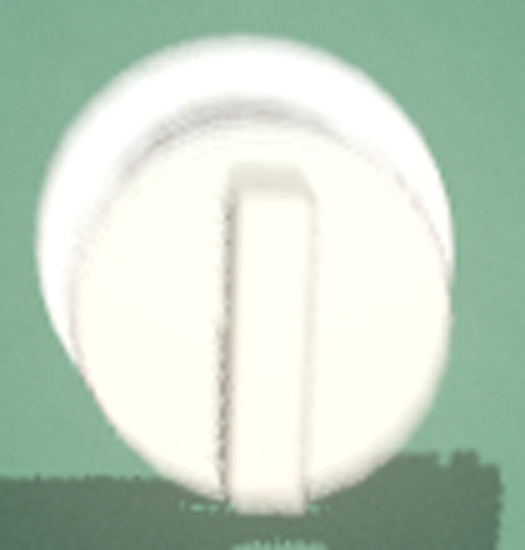

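The enlarged crop shows the bar's top face, with corners at about (287.6,138.4), (302.6,138.4), (286.4,201) and (300.6,201).

```bash
python3 - <<'E'
from h import *
c=load('w1.png')
P=[wray(c,u,v,137)[:2] for u,v in[(287.6,138.4),(302.6,138.4),(300.6,201),(286.4,201)]]
P=np.array(P);print(P.round(1)); ctr=P.mean(0)
a=(P[0]+P[1]-P[2]-P[3])/2; print('ctr',ctr,'len',np.hypot(*a),'wid',np.hypot(*(P[0]-P[1])),'yaw',np.degrees(np.arctan2(a[1],a[0])),np.arctan2(a[1],a[0]))
# flange
fl=np.array([[73,310],[450,310],[250,122]])/5+[240,100]
for p in fl: print('fl',wray(c,*p,103)[:2], np.hypot(*(wray(c,*p,103)[:2]-ctr)))
plan([*ctr,200],np.arctan2(a[1],a[0]))
E
```

```text
[[ 588.2 -137.3]
 [ 593.9 -148.5]
 [ 544.6 -172.2]
 [ 539.  -161.1]]
ctr [ 566.42444072 -154.78514218] len 54.6823954552763 wid 12.565626512667741 yaw 25.77868092439713 0.44992285895178535
fl [ 551.50555939 -121.59845097] 36.38584193618706
fl [ 584.12852068 -186.10044893] 35.97336352993101
fl [ 598.60539432 -135.55595269] 37.48833822541955
pos [ 537.5 -151.9  271. ] rot [-3.1402 -0.0043  0.4691] delta [ 29.   -2.9 -71. ] yaw0 26.88 spin deg 1.1
[0.0153 0.0098 0.0444 0.0015]
[0.0153 0.0098 0.0444 0.0015]
[0.0154 0.0097 0.0444 0.0015]
[0.0154 0.0097 0.0444 0.0015]
[0.0154 0.0097 0.0444 0.0015]
[0.0154 0.0096 0.0444 0.0015]
[0.0155 0.0096 0.0444 0.0015]
[0.0155 0.0096 0.0444 0.0015]
```

Emit:
servo_tool --pt "0.02 0.013 0.1" --pt "0.02 0.013 0.1" --pt "0.02 0.013 0.1" --pt "0.02 0.013 0.1" --pt "0.02 0.013 0.1" --pt "0.023 0.013 0.1" --pt "0 0 0.07" --pt "0 0 0.05" --spin '[0.002,0.002,0.002,0.002,0.002,0.002,0,0]'

```text
time: 2.15
tool_pos: [560.8, -161.8, 126.3]
tcp_rot: [-3.141, 0.001, 0.445]
contact_force: [0.7, 0.5, 0.3]
grip_width: 91.5
finger_force: 0.0
```

```bash
python3 -c "
from h import *
cap('wrist','w2.png')
plan([566.4,-154.8,125],0.45,2)"
```

```text
pos [ 560.3 -161.6  125.2] rot [-3.1397e+00  1.7000e-03  4.4500e-01] delta [ 6.1  6.8 -0.2] yaw0 25.5 spin deg -0.28
[ 0.0211 -0.0089  0.0006 -0.0016]
[ 0.0211 -0.0088  0.0006 -0.0016]
```

Emit:
servo_tool --pt "0.021 -0.009 0" --pt "0.021 -0.009 0" --pt "0 0 0" --pt "0 0 0" --pt "0 0 0" --pt "0 0 0" --pt "0 0 0" --pt "0 0 0" --spin '[-0.0015,-0.0015,0,0,0,0,0,0]'

```text
time: 3.2
tool_pos: [567.2, -155.1, 127.1]
tcp_rot: [3.142, 0.0, 0.45]
contact_force: [1.0, -0.1, 0.1]
grip_width: 92.0
finger_force: 0.0
```

```bash
python3 -c "
from h import *
cap('wrist','w3.png')
plan([566.4,-154.8,125],0.45,1)"
```

```text
pos [ 567.2 -155.1  127.1] rot [3.1415 0.     0.4497] delta [-0.8  0.3 -2.1] yaw0 25.77 spin deg -0.02
[-0.0029 -0.003   0.0105 -0.0002]
```

View pics/w3.png

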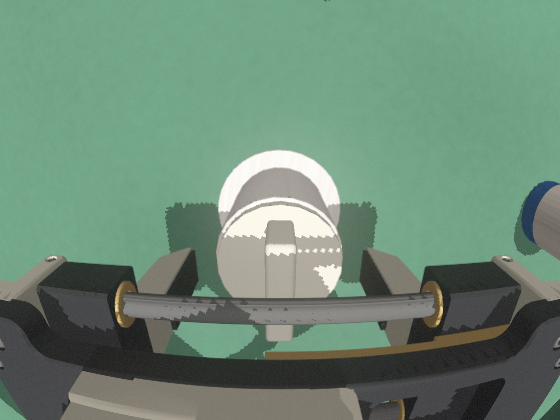

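The bar at column 280 sits midway between the fingers (195 and 362). I'll lower 2 mm and close.

Emit:
servo_tool --pt "-0.003 -0.002 0.009" --pt "0 0 0" --pt "0 0 0" --pt "0 0 0" --pt "0 0 0" --pt "0 0 0" --pt "0 0 0" --pt "0 0 0" --spin '[0,0,0,0,0,0,0,0]' --hand -1

```text
time: 4.25
tool_pos: [566.5, -154.9, 125.3]
tcp_rot: [3.142, 0.0, 0.45]
contact_force: [0.2, 0.0, -0.5]
grip_width: 16.2
finger_force: 0.0
```

Emit:
servo_tool --pt "0 0 0" --pt "0 0 0" --pt "0 0 -0.05" --pt "0 0 -0.1" --pt "0 0 -0.12" --pt "0 0 -0.12" --pt "0 0 -0.12" --pt "0 0 -0.09" --spin '[0,0,0,0,0,0,0,0]'

```text
time: 5.25
tool_pos: [566.5, -154.9, 247.0]
tcp_rot: [3.141, -0.001, 0.45]
contact_force: [0.7, 1.1, -1.4]
grip_width: 13.8
finger_force: 30.0
```

```bash
python3 - <<'E'
from h import *
o=monitor.get_obs();print(o['tool_pos'],o['grip_width'],o['finger_force'],o['contact_force'])
# housing from the initial top view: bolts (foot corners), rim
c=load('top1.png')
B=np.array([[463,152],[689,140],[689,368],[460,377]])-[385,0]
B=B/7+[180,220]
W=np.array([ray(c,*b,12)[:2] for b in B]);print(W.round(1),W.mean(0))
for a,b in((3,0),(2,1)): d=W[b]-W[a];print(np.degrees(np.arctan2(d[1],d[0])))
for a,b in((1,0),(2,3)): d=W[b]-W[a];print(np.degrees(np.arctan2(d[1],d[0]))-90)
for n,p,z in(('eye',(558,247),55),('n1',(541,180),95),('n2',(540,305),95),('pipe',(570,40),50)):
    q=(np.array(p)-[385,0])/7+[180,220]; print(n,ray(c,*q,z)[:2].round(1))
plan([440,190,240],0.1,8)
E
```

```text
[ 566.54374251 -154.91193973  247.03025924] 13.798074470887261 29.999427795410156 [ 0.69086696  1.09027483 -1.40163167]
[[507.6 263.8]
 [514.  165.9]
 [415.9 161.9]
 [410.9 259.7]] [462.08951997 212.81353005]
2.4346605475998366
2.296923651069114
3.793911955094984
2.9549791243993013
eye [462.9 212.5]
n1 [486.2 213.2]
n2 [436.  211.1]
pipe [551.1 212.7]
pos [ 566.5 -154.9  247. ] rot [ 3.1406e+00 -8.0000e-04  4.4980e-01] delta [-126.5  344.9   -7. ] yaw0 25.77 spin deg 20.04
[ 0.0225 -0.2285  0.0044  0.0278]
[ 0.0125 -0.2293  0.0044  0.0278]
[ 0.0025 -0.2296  0.0044  0.0278]
[-0.0076 -0.2295  0.0044  0.0278]
[-0.0176 -0.2289  0.0044  0.0278]
[-0.0276 -0.228   0.0044  0.0278]
[-0.0375 -0.2265  0.0044  0.0278]
[-0.0474 -0.2247  0.0044  0.0278]
```

```bash
python3 -c "
from h import *
plan([372,208,247],0.05,8)"
```

```text
pos [ 566.5 -154.9  247. ] rot [ 3.1406e+00 -8.0000e-04  4.4980e-01] delta [-194.5  362.9   -0. ] yaw0 25.77 spin deg 22.91
[-0.0109 -0.2571  0.      0.0318]
[-0.0237 -0.2563  0.      0.0318]
[-0.0365 -0.2548  0.      0.0318]
[-0.0492 -0.2526  0.      0.0318]
[-0.0617 -0.2498  0.      0.0318]
[-0.0741 -0.2465  0.      0.0318]
[-0.0863 -0.2424  0.      0.0318]
[-0.0983 -0.2378  0.      0.0318]
```

Emit:
servo_tool --pt "-0.011 -0.257 0" --pt "-0.024 -0.256 0" --pt "-0.037 -0.255 0" --pt "-0.049 -0.253 0" --pt "-0.062 -0.25 0" --pt "-0.074 -0.246 0" --pt "-0.086 -0.242 0" --pt "-0.098 -0.238 0" --spin '[0.032,0.032,0.032,0.032,0.032,0.032,0.032,0.032]'

```text
time: 6.25
tool_pos: [371.3, 209.4, 246.0]
tcp_rot: [-3.141, -0.001, 0.046]
contact_force: [1.7, -0.7, -1.5]
grip_width: 13.5
finger_force: 30.0
```

Emit:
servo_tool --pt "0 0 0" --pt "0 0 0" --pt "0 0 0" --pt "0 0 0" --pt "0 0 0" --pt "0 0 0" --pt "0 0 0" --pt "0 0 0" --spin '[0,0,0,0,0,0,0,0]'

```text
time: 7.25
tool_pos: [372.3, 208.1, 245.3]
tcp_rot: [3.141, -0.0, 0.048]
contact_force: [-0.4, -0.7, -1.0]
grip_width: 13.9
finger_force: 30.0
```

```bash
python3 -c "
from h import *
c=cap('wrist','w4.png');o=monitor.get_obs();print(o['time'],o['tool_pos'],o['tcp_rot'],o['dq'].round(3))
cv2.imwrite('pics/w4c.png',cv2.resize(c['frame'][40:300,140:420],None,fx=2.3,fy=2.3,interpolation=cv2.INTER_CUBIC))"
```

```text
7.3 [372.28752735 208.073488   245.27669928] [3.14148174e+00 6.69645275e-06 4.77550214e-02] [ 0.     0.002 -0.    -0.002  0.001 -0.   ]
```

View pics/w4c.png

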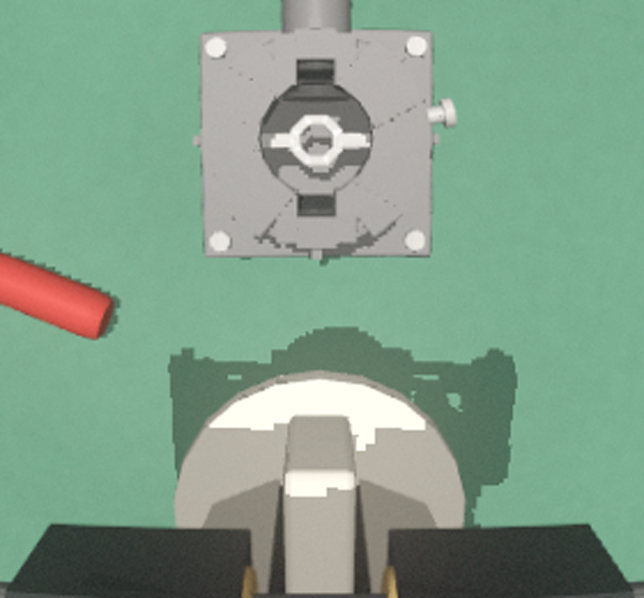

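The crop shows the collar from above. The notches' outer edges are at crop rows 60 and 216 (columns 297–335). The hole spans columns 261–372, the eye is at (317,140), and the bolts are at the foot corners. The held lid's flange spans columns 176–465 and its bar 285–356.

```bash
python3 - <<'E'
from h import *
c=load('w4.png'); p=lambda x,y,z: wray(c,x/2.3+140,y/2.3+40,z)[:2]
B=np.array([p(216,47,12),p(417,46,12),p(415,241,12),p(220,241,12)]);print('bolts',B.mean(0).round(1),[np.degrees(np.arctan2(d[1],d[0])).round(2) for d in(B[0]-B[3],B[1]-B[2])],[np.degrees(np.arctan2(d[1],d[0])).round(2)-90 for d in(B[0]-B[1],B[3]-B[2])])
N=np.array([p(297,60,95),p(335,60,95),p(335,216,95),p(297,216,95)]);print('notch',N.mean(0).round(1),(N[:2].mean(0)-N[2:].mean(0)).round(1),N.round(1))
d=N[:2].mean(0)-N[2:].mean(0);print(np.degrees(np.arctan2(d[1],d[0])))
L,R=p(261,138,95),p(372,138,95);print('hole',L.round(1),R.round(1),(L+R)/2,'dia',np.hypot(*(L-R)))
print('eye',p(317,140,55))
z=245.3
print('flange y mid',(p(176,505,z-26)+p(465,505,z-26))/2, 'w',np.hypot(*(p(176,505,z-26)-p(465,505,z-26))))
a,b=p(285,472,z+12),p(355,472,z+12);print('bar',a,b,(a+b)/2)
a,b=p(290,416,z+12),p(351,416,z+12);print('bar far end',(a+b)/2)
E
```

```text
bolts [462.5 213.7] [np.float64(3.16), np.float64(2.8)] [np.float64(2.9399999999999977), np.float64(2.6899999999999977)]
notch [462.6 213.9] [60.5  2.8] [[492.5 222.5]
 [493.2 208.1]
 [432.7 205.2]
 [432.  219.8]]
2.6802239396192533
hole [461.7 234.8] [463.7 192.6] [462.6834002  213.70219253] dia 42.17859222870954
eye [462.60899973 213.5987226 ]
flange y mid [372.28932628 208.12275273] w 71.94870455496434
bar [398.31801221 216.0662559 ] [398.92947372 203.0907963 ] [398.62374296 209.5785261 ]
bar far end [409.67976256 210.01700352]
```

```bash
python3 - <<'E'
from h import *
c=load('w4.png'); p=lambda u,v,z: wray(c,u,v,z)
g=cv2.cvtColor(c['frame'],cv2.COLOR_BGR2GRAY)
col=g[195:210,279].astype(int);print('flange rows195',col.tolist())
col=g[215:255,279].astype(int);print('bar rows215',col.tolist())
for v in (201,202,203):print(v,p(279,v,223.3)[0],p(279,v,219)[0])
for v in (242,244,245,246,247):print(v,p(279,v,257.3)[0])
plan([462.6,213.7,215],0.0487,8)
E
```

```text
flange rows195 [111, 114, 115, 114, 115, 125, 158, 162, 167, 183, 254, 254, 254, 254, 254]
bar rows215 [254, 254, 254, 254, 254, 220, 169, 162, 162, 165, 165, 164, 164, 163, 165, 162, 164, 167, 165, 164, 167, 165, 167, 165, 166, 163, 166, 166, 164, 193, 222, 244, 246, 250, 252, 254, 254, 254, 254, 254]
201 408.2557264724862 406.99209830470335
202 407.7186643579464 406.4406715188801
203 407.18061844177566 405.8882346179201
242 400.1321597818202
244 399.2019535798116
245 398.7349444437806
246 398.2666458395836
247 397.7970435253665
pos [372.3 208.1 245.3] rot [3.1415 0.     0.0478] delta [ 90.3   5.6 -30.3] yaw0 2.74 spin deg -0.05
[ 0.0565 -0.0008  0.0189 -0.0001]
[ 0.0565 -0.0008  0.0189 -0.0001]
[ 0.0565 -0.0008  0.0189 -0.0001]
[ 0.0565 -0.0008  0.0189 -0.0001]
[ 0.0565 -0.0008  0.0189 -0.0001]
[ 0.0565 -0.0008  0.0189 -0.0001]
[ 0.0565 -0.0008  0.0189 -0.0001]
[ 0.0565 -0.0008  0.0189 -0.0001]
```

Emit:
servo_tool --pt "0.057 -0.001 0.015" --pt "0.057 -0.001 0.015" --pt "0.057 -0.001 0.015" --pt "0.057 -0.001 0.015" --pt "0.057 -0.001 0.015" --pt "0.057 -0.001 0.015" --pt "0.057 -0.001 0.015" --pt "0.057 -0.001 0.015" --spin '[0,0,0,0,0,0,0,0]'

```text
time: 8.3
tool_pos: [464.1, 214.1, 221.1]
tcp_rot: [3.142, -0.0, 0.048]
contact_force: [0.2, 0.8, -1.6]
grip_width: 14.0
finger_force: 30.0
```

Emit:
servo_tool --pt "0 0 0" --pt "0 0 0" --pt "0 0 0" --pt "0 0 0" --pt "0 0 0" --pt "0 0 0" --pt "0 0 0" --pt "0 0 0" --spin '[0,0,0,0,0,0,0,0]'

```text
time: 9.3
tool_pos: [463.3, 214.0, 221.3]
tcp_rot: [3.141, 0.0, 0.048]
contact_force: [0.4, -0.6, -1.4]
grip_width: 13.9
finger_force: 30.0
```

```bash
python3 - <<'E'
from h import *
t=cap('top','t5.png');s=cap('scene','s5.png')
a=cv2.resize(s['frame'][110:230,250:350],None,fx=4,fy=4,interpolation=cv2.INTER_CUBIC)
b=cv2.resize(t['frame'][205:285,165:245],None,fx=4.9,fy=6,interpolation=cv2.INTER_CUBIC)
cv2.imwrite('pics/st5.png',np.hstack([a,b]))
print(proj(s,[463.6,213.7,105]),'crop',(proj(s,[463.6,213.7,105])-[250,110])*4)
plan([463.4,213.7,170],0.0487,8)
E
```

```text
[299.6476328  169.04654037] crop [198.59053122 236.18616147]
pos [463.3 214.  221.3] rot [ 3.1415 -0.      0.0477] delta [  0.1  -0.3 -51.3] yaw0 2.73 spin deg -0.06
[ 0.      0.0002  0.032  -0.0001]
[ 0.      0.0002  0.032  -0.0001]
[ 0.      0.0002  0.032  -0.0001]
[ 0.      0.0002  0.032  -0.0001]
[ 0.      0.0002  0.032  -0.0001]
[ 0.      0.0002  0.032  -0.0001]
[ 0.      0.0002  0.032  -0.0001]
[ 0.      0.0002  0.032  -0.0001]
```

View pics/st5.png

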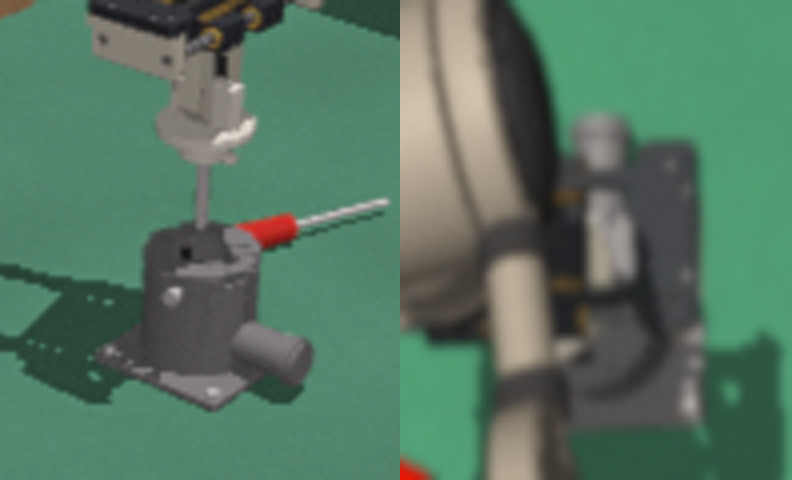

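On the left, the scene view shows the rod at crop column 202, centred over the collar mouth (145–260). The top view is mostly hidden by the arm. I'll lower until just above the lugs and watch the forces.

Emit:
servo_tool --pt "0 0 0.03" --pt "0 0 0.04" --pt "0 0 0.04" --pt "0 0 0.04" --pt "0 0 0.04" --pt "0 0 0.04" --pt "0 0 0.04" --pt "0 0 0.03" --spin '[0,0,0,0,0,0,0,0]'

```text
time: 10.4
tool_pos: [463.2, 214.0, 160.7]
tcp_rot: [3.141, 0.0, 0.048]
contact_force: [-0.4, -0.6, -1.3]
grip_width: 14.1
finger_force: 30.0
```

Emit:
servo_tool --pt "0 0 0.015" --pt "0 0 0.015" --pt "0 0 0.01" --pt "0 0 0.005" --pt "0 0 0" --pt "0 0 0" --pt "0 0 0" --pt "0 0 0" --spin '[0,0,0,0,0,0,0,0]'

```text
time: 11.4
tool_pos: [463.3, 214.0, 152.3]
tcp_rot: [3.142, -0.0, 0.048]
contact_force: [0.6, -0.3, -1.4]
grip_width: 13.6
finger_force: 30.0
```

```bash
python3 -c "
from h import *
o=monitor.get_obs();print(o['tool_pos'],o['contact_force'],o['moment'])"
```

```text
[463.34357354 213.9972233  152.33913604] [ 0.60056685 -0.34673575 -1.37164995] [-0.01280757 -0.0139529  -0.05522013]
```

Rod through the eye without contact. Next, the lugs into the notches.

Emit:
servo_tool --pt "0 0 0.015" --pt "0 0 0.015" --pt "0 0 0.015" --pt "0 0 0.015" --pt "0 0 0.015" --pt "0 0 0.015" --pt "0 0 0.01" --pt "0 0 0" --spin '[0,0,0,0,0,0,0,0]'

```text
time: 12.4
tool_pos: [463.3, 213.9, 132.1]
tcp_rot: [3.141, 0.0, 0.048]
contact_force: [0.9, 0.1, -2.6]
grip_width: 13.7
finger_force: 30.0
```

```bash
python3 -c "
from h import *
o=monitor.get_obs();print(o['tool_pos'],o['contact_force'],o['moment'])"
```

```text
[463.33667921 213.94997785 132.13924174] [ 0.85174387  0.13499288 -2.56980222] [-0.0801288  -0.1608739  -0.03525989]
```

Emit:
servo_tool --pt "0 0 0.012" --pt "0 0 0.012" --pt "0 0 0.006" --pt "0 0 0.004" --pt "0 0 0.002" --pt "0 0 0" --pt "0 0 0" --pt "0 0 0" --spin '[0,0,0,0,0,0,0,0]'

```text
time: 13.4
tool_pos: [463.4, 214.0, 125.3]
tcp_rot: [3.142, -0.0, 0.048]
contact_force: [0.0, -0.8, 3.3]
grip_width: 13.7
finger_force: 30.0
```

```bash
python3 -c "
from h import *
o=monitor.get_obs();print(o['tool_pos'],o['contact_force'],o['moment'])"
```

```text
[463.382762   213.98132339 125.31435369] [ 0.04271143 -0.77194541  3.30304921] [-0.18183789  0.10088589  0.00965099]
```

Flush: about 5 N of contact at z 125.3. Now I'll twist clockwise.

Emit:
servo_tool --pt "0 0 0" --pt "0 0 0" --pt "0 0 0" --pt "0 0 0" --pt "0 0 0" --pt "0 0 0" --pt "0 0 0" --pt "0 0 0" --spin '[0.03,0.04,0.04,0.04,0.04,0.04,0.04,0.03]'

```text
time: 14.4
tool_pos: [463.4, 213.9, 125.3]
tcp_rot: [3.141, -0.0, -0.425]
contact_force: [-0.0, -2.1, 3.6]
grip_width: 13.5
finger_force: 30.0
```

Emit:
servo_tool --pt "0 0 0" --pt "0 0 0" --pt "0 0 0" --pt "0 0 0" --pt "0 0 0" --pt "0 0 0" --pt "0 0 0" --pt "0 0 0" --spin '[0.04,0.04,0.04,0.04,0.03,0.01,0,0]'

```text
time: 15.4
tool_pos: [463.5, 213.8, 125.3]
tcp_rot: [3.142, -0.001, -0.737]
contact_force: [0.6, -4.7, 6.0]
grip_width: 14.0
finger_force: 30.0
```

```bash
python3 -c "
from h import *
o=monitor.get_obs();print(o['tool_pos'],np.degrees(o['tcp_rot'][2]),o['contact_force'],o['moment'])
c=cap('wrist','w6.png');s=cap('scene','s6.png')
a=cv2.resize(c['frame'][160:340,180:380],None,fx=2,fy=2,interpolation=cv2.INTER_CUBIC)
b=cv2.resize(s['frame'][130:220,260:350],None,fx=4,fy=4,interpolation=cv2.INTER_CUBIC)
cv2.imwrite('pics/c6.png',np.hstack([a,b]))"
```

```text
[463.48163069 213.78283626 125.30780637] -42.23130289848721 [ 0.58542795 -4.66294587  5.97794148] [-0.55406346  0.06123497  0.11367956]
```

View pics/c6.png

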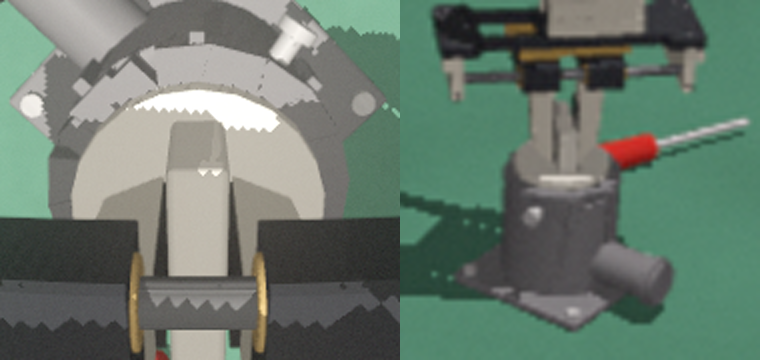

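The picture shows the flange lying on the collar. The bar is square in the fingers and points at the 45-degree rib at crop (197,37), and the lock pin's head at (293,38) hasn't moved. The tool has turned 45.0 degrees and the moment of 0.11 N m shows the spring is loaded, so I'll hand in.

```bash
python3 -c "
from h import *
print(workorder.close_job())"
```

```text
the job is handed in; nothing more can be done
None
```

The lid is seated flush on the collar, twisted 45 degrees clockwise and still gripped against its return spring. The lock didn't appear to click, and the job was handed in at about 15.5 s; no verdict came back.

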